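# Uncap the burner-fuel jug at the buffet

### The arm

A 6-joint arm with a two-finger parallel gripper is mounted at the origin on the work surface. World frame = base frame: x ahead of the robot, y to its left, z up, the work surface at z = 0. Lengths are in mm, angles in rad, forces in N, time in s.
With the tool pointing down it reaches from about 275 to 1000 mm from the base axis. Payload 8.4 kg.
Tool frame: the origin (TCP) lies midway between the tips of the shut fingers; the grasp point (between the pads) lies 19 mm behind it; z points along the fingers, y is the line along which they close (so a half turn about z gives the same grasp; the last joint's range is limited). The gripper opens to 85 mm and grips with 20 to 120 N. Pads are 22 mm wide; open, the fingers measure 114 mm over their backs; the gripper's body (76 mm by 85 mm) begins 54 mm behind the grasp point. The pads swing forward as they close: fully open they stand 13 mm farther back than shut.
Start: joints at [-1.207, 0.353, 1.633, -0, 1.155, -0.002], TCP at [223.559, -583.652, 231.281] pointing down, gripper open.
Joint ranges: [-2.63, 2.63], [-0.92, 2.1], [0.06, 2.66], [-1.3, 4.44], [0, 2.69], [-3.02, 3.02]. Speed limits (rad/s): [2.22, 2.22, 2.79, 3.14, 3.14, 3.14].

### API

Orientations are given as [roll, pitch, yaw] about the fixed x, y, z axes, in that order (R = Rz(yaw) Ry(pitch) Rx(roll)).
In Python, from rig import telemetry, optics, r gives the robot as it stands.
- The arm moves only by the tool play_rows, never from a script. Its arguments are lists of equal length, an entry for each row: "dp": the shift along the tool's x, y, z in units of 40 mm (1.0 is 40 mm), a list of three; "rot": the turn, a rotation vector about the tool's x, y, z in units of 6 degrees (1.0 is 6 degrees), a list of three. In form: {"dp": [[tx, ty, tz], ...], "rot": [[ax, ay, az], ...]}. A call has 1 to 5 rows; each row is the pose to reach, as a shift and turn from the pose commanded when the call began, along the tool's axes at that moment; what a row does not reach only later rows make up. A row lasts 1/12 s, in which the tool goes at most 41.7 mm and 7.16 degrees, less where a joint would pass 70% of its speed; a pose out of reach is approached as far as the arm can. A call with a gripper value outside its range is refused whole. "fingers" is the opening, from 0 (shut) to 1 (fully open), set as the call begins (left out, the last holds). The fingers move at their own pace and stop on an object; "grip_force" is the grip in N (left out, the last holds). Time passes only in rows, so rows that repeat a pose let the fingers close. It gives the time, the measured TCP pose, the force, the opening and the grip force at its end, in the units of the state.
- telemetry.sense(): the state, without advancing time (a new reading comes with each control period).
- optics.grab_frame(name): name is "side" or "top" or "wrist"; returns a dict with "color" (384x512x3 uint8, red, green, blue), "mtx" (3x3 intrinsics, pixels), "D" ([k1, k2, p1, p2, k3] as OpenCV has them; the pictures are not rectified), "R" (3x3) and "t" (3): a world point X has camera coordinates R X + t; the wrist camera has in their place "mount" (4x4, takes a point from camera to tool coordinates, whose origin is the TCP and whose axes are the flange's). Camera axes: x right, y down, z forward; pixel columns grow to the right and rows downward; lengths in mm; the calibration is good to about 2 mm. A picture is of the moment at which its call begins: read the wrist's pose just before it. There is no depth.
- r.sign_off(): hands the job in; it is judged then, once.
The state is a dict: "clock": time; "qpos": joint angles; "qvel": joint speeds; "joint_efforts": joint torques, N m; "eef_pos": TCP position; "tcp_rot": TCP orientation; "contact_force": force on the tool from outside, world axes, zero at the start; "wrist_torque": the same for the moment, N m; "opening": opening from 0.0 (shut) to 1.0 (fully open); "grasp_force": force on a finger pad.
Only numpy, scipy, OpenCV 4.12 (cv2) and the standard library are available. Lean on these libraries where they do the work, as an engineer would, in place of code of your own. Each camera call takes 0.05 s, during which the arm holds its last target. There are 200 camera calls.

### The job

The burners under the buffet need refilling: swing the jug's yellow-barred carry handle out of the way, down to the side until it snaps into its end position, then open the jug's red safety cap by pressing it down, twisting it anticlockwise while pressed, and lifting it off. Finish while still holding the cap in the gripper, level, straight above the open jug about 8 cm higher than where it sat, and keep it there; leave the handle seated and everything else on the table undisturbed.

Things in the scene. Friction and masses are not known exactly. Their poses are not given: they have to be found in the camera images.
- seat (a point): fixed point of the jug, 184 mm above the table on its upright axis: where the cap's centre lies when closed. The blue jug (110 mm in diameter, sides up to 130 mm, then a shoulder sloping in to 21 mm radius at 152 mm) is bolted in a brass stand 150 x 150 x 26 mm and cannot move. z is up; the handle swings down to the -y side, its hinge axis runs along x.
- cap_center (a point): centre of the red push-and-turn cap: 50 mm in diameter, 36 mm tall (half above, half below this point), 40 g, ribbed, z its upright axis; loose, but locked on the neck. It can be gripped across any diameter. Closed, its lower rim is 166 mm above the table, and outside it there is 14 mm or more below the rim down to the jug's shoulder.
- cap_spring (a joint): how far the cap is pressed on its spring, m: 0 closed or open, 0.007 at the stop. Pressing takes 6 N to start, 10 N at 4 mm, 12 N at the stop. At least 4 mm down, the cap turns anticlockwise seen from above: past its lock at 0.67 rad, hard stop at 2.4 rad (1.2 rad is a good turn); then it lifts off.
- handle_grip (a point): middle of the carry handle's yellow bar: a round bar 16 mm in diameter, free over 120 mm between its two black arms, lying along this frame's x; it swings on a 122 mm radius about handle_axis and can turn within a grip
- handle_axis (a point): fixed point of the jug: middle of the handle's hinge axis, on the jug's axis, 118 mm above the table; the axis lies along this frame's x, z is up, the bar swings towards -y. The handle's arms, 18 mm wide, pass the jug 62 to 69 mm either side of its axis.
- handle (a joint): carry handle's angle, rad: 0 upright with its bar above the cap, growing as it swings down to the -y side, 1.85 at its end stop (bar lower than the hinge). Starts at 0 to 0.4. It stays about where it is left, except near the end: its detent resists with a few newtons at the bar from 1.4, is passed at about 1.65, and then pulls the handle to its end and keeps it there. Seated means above 1.78.
- burner_a: bystander, not to be disturbed: first burner can waiting for fuel, a steel cylinder 72 mm in diameter, 53 mm tall; origin at the centre of its underside
- burner_b: bystander, not to be disturbed: second burner can, the same: 72 mm in diameter, 53 mm tall; origin at the centre of its underside
- foil_tray: bystander, not to be disturbed: empty open aluminium tray 130 x 190 mm, 40 mm tall; origin at the centre of its underside
- date_bowl: bystander, not to be disturbed: small brass bowl, 100 mm across, 45 mm tall; origin at the centre of its underside
- coffee_cup: bystander, not to be disturbed: small white cup, 60 mm across, 50 mm tall; origin at the centre of its underside
- lighter_box: bystander, not to be disturbed: flat cardboard box 60 x 90 mm, 22 mm tall; origin at the centre of its underside
- spoon: bystander, not to be disturbed: serving spoon lying flat along its x axis, about 25 mm tall or less; origin at the middle of its underside
Not all that is in view belongs to the job. Of the things shaped like the part that bears cap_center, the red one is meant.

How it is judged (in metres and radians):
On the way, in this order (a step that is already met when the one before it is completed fails the run):
1. the handle is swung down and seated in its end detent, with the cap still closed (value of joint handle above 1.78 rad and z of cap_center in the frame of seat below 0.004 m), for 0.2 s.
2. the cap is pressed down on its spring (value of joint cap_spring above 0.0035 m and value of joint handle above 1.78 rad), for 0.05 s.
3. the cap is twisted past its locking tooth while still on the neck (angle between the x axis of cap_center and the x axis of seat, either way round above 0.66 rad and z of cap_center in the frame of seat below 0.012 m and horizontal distance between cap_center and seat below 0.006 m), for 0.05 s.
At the end, for the whole second after the job is handed in: the handle is in its end detent (joint above 1.78 rad) and the cap is held still in the fingers (at least 2 N, slower than 20 mm/s, touching no part of the jug), level within 0.25 rad, its centre 50 to 130 mm above its closed place and within 30 mm of the jug's axis (value of joint handle above 1.78 rad and z of cap_center in the frame of seat between 0.05 and 0.13 m and horizontal distance between cap_center and seat below 0.03 m and angle between cap_center's own z axis and vertical below 0.25 rad and contact force between cap and the fingers above 2 N and contact force between cap and jug below 0.05 N and linear speed of cap below 0.02 m/s); the arm keeps its last pose, push and grip.
It fails at once if a thing that is not the jug's is moved more than 25 mm (distance of any of burner_a, burner_b, foil_tray, date_bowl, coffee_cup, lighter_box, spoon from where it was at the start of the episode above 0.025 m).
It also fails if it takes over 61 s, if anything falls off the work surface, if the arm or the gripper's body presses on something with over 40 N, if the wrist force passes 120 N, or if a joint passes its speed limit or range.

## Working session

There is one attempt and no reset: what is moved stays moved. The work goes in short steps, Python scripts to look and compute and a tool call to move; the robot and the scene stay as the last step left them, time stands still between calls to the robot, and variables do not carry over. Pictures are saved under pics/ and viewed, at most 10 in all, crops included, and the job is handed in when it is done.

Besides the shell and the picture viewer there is one more tool, called after ">>>" by a JSON object that holds its "name" and its "arguments". play_rows: Moves the arm, as the interface text tells. Its arguments: {"type":"object","properties":{"dp":{"type":"array"},"rot":{"type":"array"},"fingers":{"type":"number"},"grip_force":{"type":"number"}},"required":["dp","rot"]}

```bash
mkdir -p pics; cat > h.py <<'E'
import numpy as np, cv2
from rig import telemetry, optics, r
from scipy.spatial.transform import Rotation as Ro
def grab(n):
    s=telemetry.sense(); f=optics.grab_frame(n)
    if n=='wrist':
        T=np.eye(4);T[:3,:3]=Ro.from_euler('xyz',s['tcp_rot']).as_matrix();T[:3,3]=s['eef_pos']
        M=np.linalg.inv(T@np.array(f['mount'])); f['R']=M[:3,:3];f['t']=M[:3,3]
    for k in('R','t','mtx','D'): f[k]=np.array(f[k],float)
    return f
def ray(f,u,v):
    p=cv2.undistortPoints(np.array([[[u,v]]],float),f['mtx'],f['D'])[0,0]
    return -f['R'].T@f['t'], f['R'].T@np.array([p[0],p[1],1])
def atz(f,u,v,z):
    c,d=ray(f,u,v); return c+d*(z-c[2])/d[2]
def proj(f,P):
    return cv2.projectPoints(np.array(P,float).reshape(-1,1,3),cv2.Rodrigues(f['R'])[0],f['t'],f['mtx'],f['D'])[0][:,0]
def tri(obs):
    A=0;b=0
    for f,u,v in obs:
        c,d=ray(f,u,v);d/=np.linalg.norm(d);M=np.eye(3)-np.outer(d,d);A=A+M;b=b+M@c
    return np.linalg.solve(A,b)
def save(f,n,crop=None,s=1):
    im=f['color'][:,:,::-1]
    if crop: im=im[crop[1]:crop[3],crop[0]:crop[2]]
    cv2.imwrite('pics/'+n,cv2.resize(im,None,fx=s,fy=s,interpolation=cv2.INTER_CUBIC))
E
python3 - <<'E'
from h import *
import pickle
a=grab('side');b=grab('top');pickle.dump((a,b),open('ab.pkl','wb'))
save(a,'side.png',s=1.5);save(b,'top.png',s=1.5)
print(telemetry.sense())
for f in(a,b):print(-f['R'].T@f['t'])
E
```

```text
{'clock': 0.1, 'qpos': array([-1.20740413e+00,  3.53540437e-01,  1.63403715e+00,  1.21761231e-05,
        1.15521715e+00, -2.39590820e-03]), 'qvel': array([-0.00080713, -0.00099193, -0.00320204, -0.00081833,  0.00159777,
       -0.00018603]), 'joint_efforts': array([-5.66991275e-05, -6.06353617e+01, -3.42817998e+01,  9.26753501e-05,
        3.84972387e-03, -5.45737620e-06]), 'eef_pos': array([ 223.41094851, -583.25892976,  230.67045407]), 'tcp_rot': array([-3.14039060e+00, -1.40138563e-05,  3.65783172e-01]), 'contact_force': array([-0.943484  , -0.41950572, -0.37997687]), 'wrist_torque': array([ 0.0365548 , -0.05076651, -0.01080921]), 'grasp_force': 0.0, 'opening': 1.0017017499346998}
[218.03641915 538.8323669  955.49028473]
[ 509.68509953   38.41132684 1424.1923087 ]
```

View pics/side.png

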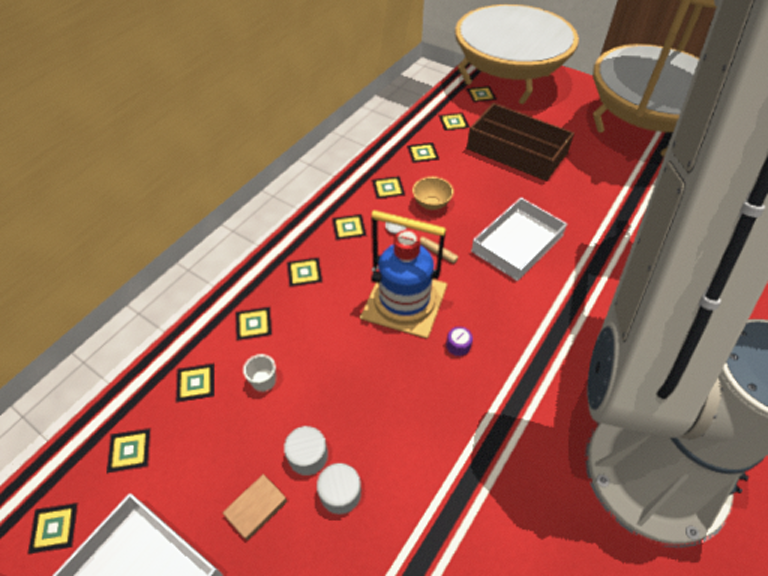

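View pics/top.png

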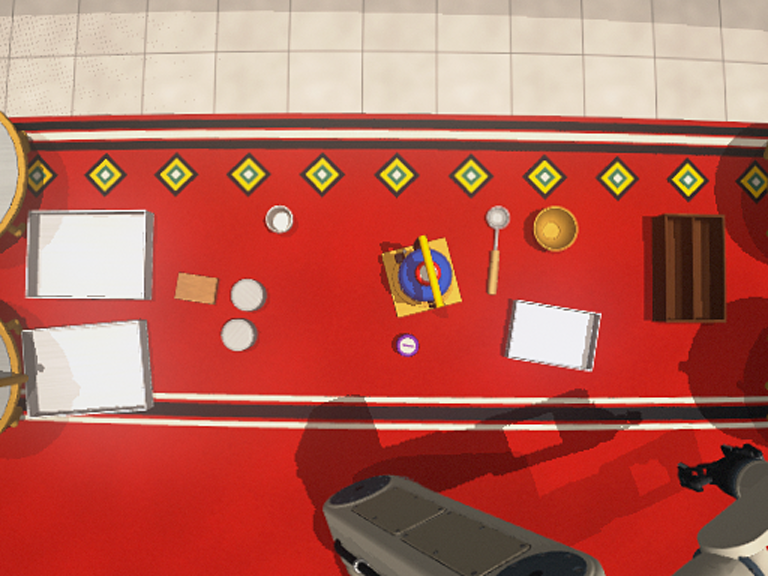

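Side view: the jug's red cap is at (270,162) native and the yellow bar runs (250,143)–(294,154). Top view: the cap is at (285,182) and the bar runs (282,158)–(292,203). Cap look-alikes are the red cap on the jug (side 270,162) and the loose purple one (side 306,227). I choose the red one and check it in a close crop.

```bash
python3 - <<'E'
from h import *
import pickle
a,b=pickle.load(open('ab.pkl','rb'))
A=a['color'][130:230,230:310,::-1];B=b['color'][145:225,245:345,::-1]
A=cv2.resize(A,None,fx=5,fy=5,interpolation=cv2.INTER_CUBIC);B=cv2.resize(B,None,fx=4,fy=4,interpolation=cv2.INTER_CUBIC)
o=np.zeros((500,800,3),np.uint8);o[:,:400]=A;o[:320,400:]=B
cv2.imwrite('pics/crop.png',o)
E
```

```text
(no output)
```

View pics/crop.png

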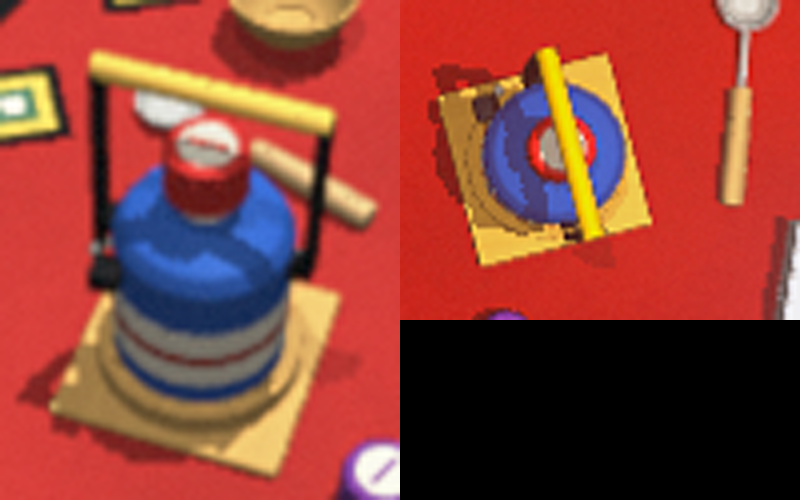

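The close crop confirms the red cap on the blue jug, with the bar tilted slightly to the spoon side. Next I compute the positions.

```bash
python3 - <<'E'
from h import *
import pickle
a,b=pickle.load(open('ab.pkl','rb'))
e1=tri([(a,249,143.4),(b,281.75,158)]);e2=tri([(a,296.2,154.2),(b,293.75,204)])
cp=tri([(a,271.8,158.6),(b,285.75,182)])
print('bar',e1,e2,np.linalg.norm(e1-e2),'mid',(e1+e2)/2,'cap top',cp)
C=[atz(b,u,v,26) for u,v in((255,169.25),(296.5,158.75),(308,201),(265,211.5))]
C=np.array(C);m=C.mean(0);print(C,m)
d=(C[1]-C[2]+C[0]-C[3]);print('yaw stand',np.arctan2(d[1],d[0]),'bar',np.arctan2(*(e1-e2)[[1,0]]))
print('side check',proj(a,[np.r_[m[:2],202]]),proj(b,[np.r_[m[:2],202]]))
for n,u,v in(('spoonhandle end',(730-400)/4+245,204/4+145),('spoon mid',739/4-100+245,70/4+145),('trayTL',513/1.5,300/1.5),('trayBL',505/1.5,357/1.5)):print(n,atz(b,u,v,20))
E
```

```text
bar [641.97514562 -44.53189244 236.38517785] [511.382801   -79.25394339 239.86439687] 135.17428106074314 mid [576.67897331 -61.89291792 238.12478736] cap top [575.33091261 -59.33918172 201.38128194]
[[ 626.21485149   29.39679314   26.        ]
 [ 662.72805928 -108.97601434   26.        ]
 [ 521.97205516 -148.00739218   26.        ]
 [ 485.74578743   -5.14032696   26.        ]] [574.16518834 -58.18173508  26.        ]
yaw stand 0.2558662292126589 bar 0.25986894075986294
side check [[271.99290063 158.87616417]] [[285.33819567 182.33419139]]
spoonhandle end [ 539.33491757 -214.20128098   20.        ]
spoon mid [ 651.93941862 -221.61319731   20.        ]
trayTL [ 526.37024379 -263.09485317   20.        ]
trayBL [ 399.24813657 -245.71921214   20.        ]
```

>>> {"name": "play_rows", "arguments": {"dp": [[0.8,-0.55,-0.3],[1.6,-1.1,-0.6],[2.4,-1.65,-0.9],[3.2,-2.2,-1.2],[4.0,-2.75,-1.5]], "rot": [[0,0,0.2],[0,0,0.4],[0,0,0.6],[0,0,0.8],[0,0,1.04]], "fingers": 0.6}}

```text
clock: 0.52
eef_pos: [334.0, -422.0, 291.5]
tcp_rot: [-3.141, 0.0, 0.255]
contact_force: [1.2, -0.3, 0.4]
opening: 0.597
grasp_force: 0.0
```

```bash
cat > g.py <<'E'
from h import *
J=np.array([575,-58.8,0]);Y=0.257
s=telemetry.sense();R=Ro.from_euler('xyz',s['tcp_rot'])
def go(y,z,yaw=Y,x=0,cap=False):
    P=J+np.array([x*np.cos(Y)-y*np.sin(Y),x*np.sin(Y)+y*np.cos(Y),z])
    d=R.inv().apply(P-s['eef_pos'])/40
    q=(R.inv()*Ro.from_euler('xyz',[np.pi,0,yaw])).as_rotvec()*180/np.pi/6
    print(np.round(d,2),np.round(q,2))
def st():
    c,si=np.cos(Y),np.sin(Y);d=s['eef_pos']-J
    print('t',round(s['clock'],2),'jug xyz',np.round([d[0]*c+d[1]*si,-d[0]*si+d[1]*c,d[2]],1),'rot',np.round(s['tcp_rot'],3),'F',np.round(s['contact_force'],1),'op',round(s['opening'],3),'g',round(s['grasp_force'],1),'q',np.round(s['qpos'],2))
E
python3 -c "
from g import *
st();go(-3.5,300)"
```

```text
t 0.52 jug xyz [-325.4 -290.   291.5] rot [-3.141  0.     0.255] F [ 1.2 -0.3  0.4] op 0.597 g 0.0 q [-0.9   0.16  1.75  0.    1.23  0.41]
[ 8.12 -7.18 -0.21] [-0.01  0.   -0.02]
```

>>> {"name": "play_rows", "arguments": {"dp": [[0.77,-0.68,-0.04],[1.54,-1.36,-0.08],[2.31,-2.04,-0.12],[3.08,-2.72,-0.16],[3.85,-3.4,-0.2]], "rot": [[0,0,0],[0,0,0],[0,0,0],[0,0,0],[0,0,0]]}}

```text
clock: 0.93
eef_pos: [448.5, -251.1, 299.3]
tcp_rot: [-3.142, 0.0, 0.257]
contact_force: [1.1, -0.8, -0.2]
opening: 0.602
grasp_force: 0.0
```

>>> {"name": "play_rows", "arguments": {"dp": [[0.75,-0.67,0],[1.5,-1.34,0],[2.25,-2.01,0],[3.0,-2.68,0],[3.7,-3.3,0]], "rot": [[0,0,0],[0,0,0],[0,0,0],[0,0,0],[0,0,0]]}}

```text
clock: 1.35
eef_pos: [558.3, -85.5, 299.1]
tcp_rot: [-3.141, 0.0, 0.257]
contact_force: [1.1, -0.8, -0.5]
opening: 0.597
grasp_force: 0.0
```

```bash
python3 -c "
from g import *
st();go(-3.5,300);go(-3.5,219)
f=grab('wrist');save(f,'w1.png');print(proj(f,[[577,-62,238],[642,-44.5,236],[511,-79,239],[575,-58.8,202]]))"
```

```text
t 1.35 jug xyz [-22.9 -21.6 299.1] rot [-3.141  0.     0.257] F [ 1.1 -0.8 -0.5] op 0.597 g 0.0 q [-0.15  0.2   1.69  0.    1.26  1.16]
[ 0.57 -0.45 -0.02] [-0.  0.  0.]
[ 0.57 -0.45  2.  ] [-0.  0.  0.]
[[231.19838876 176.34467933]
 [228.22428221  77.74009608]
 [232.89382147 259.54853078]
 [230.56469502 167.38057554]]
```

View pics/w1.png

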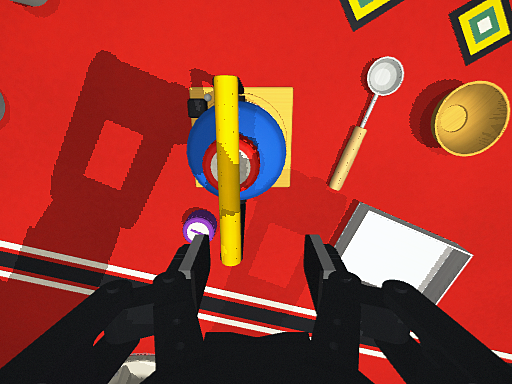

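The wrist view shows the bar centred at u≈230 (v 76–265) and the cap at (232,168), both as predicted. I go down onto the bar and grip it.

>>> {"name": "play_rows", "arguments": {"dp": [[0.57,-0.45,0.3],[0.57,-0.45,1.0],[0.57,-0.45,1.7],[0.57,-0.45,2.0],[0.57,-0.45,2.0]], "rot": [[0,0,0],[0,0,0],[0,0,0],[0,0,0],[0,0,0]]}}

```text
clock: 1.82
eef_pos: [572.9, -64.3, 216.1]
tcp_rot: [-3.139, 0.006, 0.257]
contact_force: [-0.4, 0.1, -0.6]
opening: 0.598
grasp_force: 0.0
```

>>> {"name": "play_rows", "arguments": {"dp": [[0,0,0],[0,0,0],[0,0,0],[0,0,0],[0,0,0]], "rot": [[0,0,0],[0,0,0],[0,0,0],[0,0,0],[0,0,0]], "fingers": 0, "grip_force": 20}}

```text
clock: 2.23
eef_pos: [576.0, -64.9, 221.0]
tcp_rot: [3.14, -0.003, 0.257]
contact_force: [-0.7, 0.4, 7.5]
opening: 0.18
grasp_force: 20.4
```

```bash
python3 -c "
from g import *
st()
t0=np.arcsin(3.5/122)
for t in np.linspace(t0,1.85,16)[1:]: print(round(t,2),np.round([0,122*(np.sin(t)-np.sin(t0))/40,122*(np.cos(t0)-np.cos(t))/40],2))"
```

```text
t 2.23 jug xyz [ -0.6  -6.2 221. ] rot [ 3.14e+00 -3.00e-03  2.57e-01] F [-0.7  0.4  7.5] op 0.18 g 20.4 q [-0.11  0.29  1.75 -0.    1.1   1.2 ]
0.15 [0.   0.37 0.03]
0.27 [0.   0.73 0.11]
0.39 [0.   1.08 0.23]
0.51 [0.   1.41 0.39]
0.64 [0.   1.72 0.59]
0.76 [0.   2.01 0.83]
0.88 [0.   2.26 1.1 ]
1.0 [0.   2.48 1.4 ]
1.12 [0.   2.66 1.72]
1.24 [0.   2.8  2.07]
1.36 [0.   2.9  2.42]
1.49 [0.   2.95 2.79]
1.61 [0.   2.96 3.16]
1.73 [0.   2.92 3.53]
1.85 [0.   2.84 3.89]
```

>>> {"name": "play_rows", "arguments": {"dp": [[0,0.37,0.03],[0,0.73,0.11],[0,1.08,0.23],[0,1.41,0.39],[0,1.72,0.59]], "rot": [[0,0,0],[0,0,0],[0,0,0],[0,0,0],[0,0,0]]}}

```text
clock: 2.65
eef_pos: [593.5, -132.7, 195.3]
tcp_rot: [3.141, -0.001, 0.256]
contact_force: [3.6, 3.3, 1.2]
opening: 0.177
grasp_force: 19.7
```

```bash
python3 -c "
from g import *
st()"
```

```text
t 2.65 jug xyz [ -0.9 -76.2 195.3] rot [ 3.141e+00 -1.000e-03  2.560e-01] F [3.6 3.3 1.2] op 0.177 g 19.7 q [-0.22  0.36  1.71  0.    1.07  1.09]
```

>>> {"name": "play_rows", "arguments": {"dp": [[0,0.29,0.24],[0,0.54,0.51],[0,0.76,0.81],[0,0.94,1.13],[0,1.08,1.48]], "rot": [[0,0,0],[0,0,0],[0,0,0],[0,0,0],[0,0,0]]}}

```text
clock: 3.07
eef_pos: [603.6, -172.8, 134.6]
tcp_rot: [-3.139, 0.0, 0.256]
contact_force: [3.6, 12.9, -1.8]
opening: 0.177
grasp_force: 19.6
```

>>> {"name": "play_rows", "arguments": {"dp": [[0,0.1,0.35],[0,0.15,0.72],[0,0.16,1.09],[0,0.12,1.46],[0,0.04,1.82]], "rot": [[0,0,0],[0,0,0],[0,0,0],[0,0,0],[0,0,0]]}}

```text
clock: 3.48
eef_pos: [603.5, -171.5, 63.5]
tcp_rot: [-3.137, 0.001, 0.256]
contact_force: [-6.4, 11.8, 44.1]
opening: 0.178
grasp_force: 27.1
```

```bash
python3 -c "
from g import *
st()"
```

```text
t 3.48 jug xyz [  -1.  -116.3   63.5] rot [-3.137e+00  1.000e-03  2.560e-01] F [-6.4 11.8 44.1] op 0.178 g 27.1 q [-0.28  0.55  1.75  0.01  0.85  1.03]
```

>>> {"name": "play_rows", "arguments": {"dp": [[0,0,-0.1],[0,0,-0.1],[0,0,-0.1],[0,0,-0.1]], "rot": [[0,0,0],[0,0,0],[0,0,0],[0,0,0]], "fingers": 0.5}}

```text
clock: 3.82
eef_pos: [603.6, -175.1, 67.2]
tcp_rot: [3.141, 0.001, 0.257]
contact_force: [-0.5, -0.3, 0.0]
opening: 0.502
grasp_force: 0.0
```

>>> {"name": "play_rows", "arguments": {"dp": [[0,0.05,-0.7],[0,0.05,-1.4],[0,0.05,-2.2],[0,0.05,-3.0],[0,0.05,-3.9]], "rot": [[0,0,0],[0,0,0],[0,0,0],[0,0,0],[0,0,0]]}}

```text
clock: 4.23
eef_pos: [603.6, -176.9, 224.4]
tcp_rot: [-3.141, 0.001, 0.256]
contact_force: [0.7, -0.3, 0.4]
opening: 0.498
grasp_force: 0.0
```

```bash
python3 -c "
from g import *
st();go(0,265)
a=grab('side');save(a,'s2.png',(210,110,370,230),5)
def P(y,z,x):return J+np.array([x*np.cos(Y)-y*np.sin(Y),x*np.sin(Y)+y*np.cos(Y),z])
print((proj(a,[P(-117,84,-60),P(-117,84,60)])-[210,110])*5)"
```

```text
t 4.23 jug xyz [  -2.3 -121.5  224.4] rot [-3.141e+00  1.000e-03  2.560e-01] F [ 0.7 -0.3  0.4] op 0.498 g 0.0 q [-0.29  0.37  1.63 -0.    1.15  1.03]
[ 0.05 -3.04 -1.01] [-0.    0.01 -0.01]
[[448.52802417 264.2028209 ]
 [272.13321104 219.07373388]]
```

View pics/s2.png

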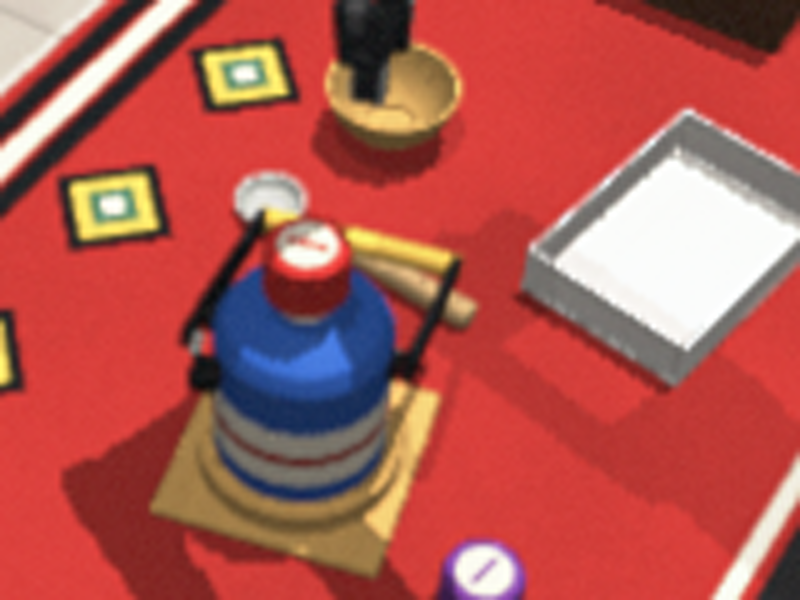

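The bar ends at crop (265,217)/(455,262), matching the seated prediction, and the bystanders are untouched. I move over the cap.

>>> {"name": "play_rows", "arguments": {"dp": [[0.05,-0.4,-0.6],[0.05,-1.2,-1.0],[0.05,-2.1,-1.0],[0.05,-3.04,-1.0],[0.05,-3.04,-1.0]], "rot": [[0,0,0],[0,0,0],[0,0,0],[0,0,0],[0,0,0]], "fingers": 1}}

```text
clock: 4.7
eef_pos: [573.9, -54.0, 263.9]
tcp_rot: [-3.14, -0.0, 0.259]
contact_force: [0.5, -0.0, 0.0]
opening: 1.002
grasp_force: 0.0
```

```bash
python3 - <<'E'
from g import *
st()
f=grab('wrist');save(f,'w2.png')
u,v=proj(f,[[575,-58.8,202]])[0];print(u,v)
im=f['color'].astype(int);hsv=cv2.cvtColor(f['color'],cv2.COLOR_RGB2HSV)
m=((hsv[...,1]<70)&(hsv[...,2]>120)).astype(np.uint8)
n,l,S,C=cv2.connectedComponentsWithStats(m)
for i in range(1,n):
    if S[i,4]>100 and np.hypot(*(C[i]-[u,v]))<60: print(S[i],C[i],atz(f,*C[i],202))
bl=((hsv[...,0]>100)&(hsv[...,0]<130)&(hsv[...,1]>100)).astype(np.uint8)
n,l,S,C=cv2.connectedComponentsWithStats(bl);i=1+S[1:,4].argmax();print('blue',S[i])
go(0,265);go(0,170)
E
```

```text
t 4.7 jug xyz [1.000e-01 5.000e+00 2.639e+02] rot [-3.14  -0.     0.259] F [ 0.5 -0.   0. ] op 1.002 g 0.0 q [-0.1   0.25  1.7   0.    1.19  1.21]
262.512628088621 207.06794636917076
[ 240  185   45   42 1316] [261.87917933 205.66717325] [575.96759826 -58.03979597 202.        ]
blue [ 207  125  109  103 5643]
[-0.    0.12 -0.03] [-0.02 -0.    0.02]
[-0.    0.13  2.35] [-0.02 -0.    0.02]
```

View pics/w2.png

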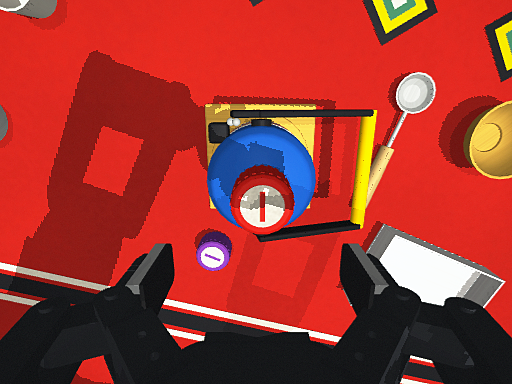

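The wrist view shows the cap centred at (262,206), within 1.2 mm of the estimate, and the handle seated to the right. I descend.

>>> {"name": "play_rows", "arguments": {"dp": [[0,0,0],[0,0,0.6],[0,0,1.2],[0,0,1.6],[0,0,1.6]], "rot": [[0,0,0],[0,0,0],[0,0,0],[0,0,0],[0,0,0]]}}

```text
clock: 5.17
eef_pos: [573.6, -59.6, 196.0]
tcp_rot: [-3.14, 0.005, 0.255]
contact_force: [-0.5, -0.5, 0.2]
opening: 0.999
grasp_force: 0.0
```

>>> {"name": "play_rows", "arguments": {"dp": [[0,0,0],[0,0,0],[0,0,0]], "rot": [[0,0,0],[0,0,0],[0,0,0]]}}

```text
clock: 5.42
eef_pos: [576.5, -58.9, 201.0]
tcp_rot: [3.141, -0.002, 0.256]
contact_force: [0.4, -0.1, 0.0]
opening: 0.996
grasp_force: 0.0
```

```bash
python3 -c "
from g import *
st();go(0.4,170,x=0.5)"
```

```text
t 5.42 jug xyz [  1.4  -0.5 201. ] rot [ 3.141e+00 -2.000e-03  2.560e-01] F [ 0.4 -0.1  0. ] op 0.996 g 0.0 q [-0.1   0.31  1.76 -0.    1.06  1.21]
[-0.03 -0.02  0.77] [ 0.01 -0.02 -0.01]
```

>>> {"name": "play_rows", "arguments": {"dp": [[0,-0.01,0.3],[0,-0.01,0.6],[0,-0.01,0.75],[0,-0.01,0.75],[0,-0.01,0.75]], "rot": [[0,0,0],[0,0,0],[0,0,0],[0,0,0],[0,0,0]]}}

```text
clock: 5.83
eef_pos: [574.9, -57.8, 168.9]
tcp_rot: [-3.141, 0.002, 0.257]
contact_force: [0.5, 0.0, 0.3]
opening: 1.0
grasp_force: 0.0
```

>>> {"name": "play_rows", "arguments": {"dp": [[0,0,0],[0,0,0],[0,0,0],[0,0,0],[0,0,0]], "rot": [[0,0,0],[0,0,0],[0,0,0],[0,0,0],[0,0,0]], "fingers": 0, "grip_force": 60}}

```text
clock: 6.25
eef_pos: [575.7, -57.9, 170.4]
tcp_rot: [3.141, -0.001, 0.257]
contact_force: [-2.1, -0.1, 5.2]
opening: 0.574
grasp_force: 60.9
```

>>> {"name": "play_rows", "arguments": {"dp": [[0,0,0],[0,0,0],[0,0,0]], "rot": [[0,0,0],[0,0,0],[0,0,0]]}}

```text
clock: 6.5
eef_pos: [575.7, -57.9, 170.5]
tcp_rot: [3.141, -0.001, 0.257]
contact_force: [-1.3, 0.0, 6.0]
opening: 0.57
grasp_force: 60.9
```

```bash
python3 -c "
from g import *
st()"
```

```text
t 6.5 jug xyz [  1.    0.7 170.5] rot [ 3.141e+00 -1.000e-03  2.570e-01] F [-1.3  0.   6. ] op 0.57 g 60.9 q [-0.1   0.35  1.79  0.    1.    1.21]
```

Gripped. Now I press.

>>> {"name": "play_rows", "arguments": {"dp": [[0,0,0.07],[0,0,0.13],[0,0,0.17],[0,0,0.17],[0,0,0.17]], "rot": [[0,0,0],[0,0,0],[0,0,0],[0,0,0],[0,0,0]]}}

```text
clock: 6.92
eef_pos: [575.9, -57.9, 164.2]
tcp_rot: [3.141, -0.001, 0.257]
contact_force: [-2.8, -0.1, 10.5]
opening: 0.572
grasp_force: 61.5
```

```bash
python3 -c "
from g import *
st()"
```

```text
t 6.92 jug xyz [  1.1   0.7 164.2] rot [ 3.141e+00 -1.000e-03  2.570e-01] F [-2.8 -0.1 10.5] op 0.572 g 61.5 q [-0.1   0.35  1.8   0.    0.99  1.21]
```

>>> {"name": "play_rows", "arguments": {"dp": [[0,0,0.04],[0,0,0.04],[0,0,0.04],[0,0,0.04],[0,0,0.04]], "rot": [[0,0,0],[0,0,-0.6],[0,0,-1.4],[0,0,-2.2],[0,0,-3.0]]}}

```text
clock: 7.33
eef_pos: [577.1, -57.9, 163.5]
tcp_rot: [3.139, -0.003, 0.575]
contact_force: [-0.1, 0.9, 13.5]
opening: 0.572
grasp_force: 61.7
```

>>> {"name": "play_rows", "arguments": {"dp": [[0,0,0],[0,0,0],[0,0,0],[0,0,0],[0,0,0]], "rot": [[0,0,-0.9],[0,0,-1.8],[0,0,-2.7],[0,0,-3.6],[0,0,-4.5]]}}

```text
clock: 7.75
eef_pos: [577.3, -57.9, 163.5]
tcp_rot: [3.138, -0.002, 1.047]
contact_force: [-0.1, 0.2, 12.0]
opening: 0.572
grasp_force: 61.6
```

```bash
python3 -c "
from g import *
st();print(s['wrist_torque'])"
```

```text
t 7.75 jug xyz [  2.5   0.3 163.5] rot [ 3.138e+00 -2.000e-03  1.047e+00] F [-0.1  0.2 12. ] op 0.572 g 61.6 q [-0.1   0.36  1.8   0.    0.98  0.42]
[ 0.16856133  0.07369818 -0.05174674]
```

>>> {"name": "play_rows", "arguments": {"dp": [[0,0,0],[0,0,0],[0,0,0],[0,0,0],[0,0,0]], "rot": [[0,0,-0.9],[0,0,-1.8],[0,0,-2.7],[0,0,-3.6],[0,0,-4.5]]}}

```text
clock: 8.17
eef_pos: [577.4, -57.9, 163.5]
tcp_rot: [3.137, -0.0, 1.518]
contact_force: [0.2, 1.5, 12.8]
opening: 0.572
grasp_force: 61.6
```

>>> {"name": "play_rows", "arguments": {"dp": [[0,0,0],[0,0,-0.1],[0,0,-0.25],[0,0,-0.4],[0,0,-0.4]], "rot": [[0,0,0],[0,0,0],[0,0,0],[0,0,0],[0,0,0]]}}

```text
clock: 8.58
eef_pos: [575.9, -57.9, 178.5]
tcp_rot: [3.14, 0.0, 1.513]
contact_force: [-0.3, -0.5, -0.9]
opening: 0.574
grasp_force: 62.0
```

```bash
python3 -c "
from g import *
st();print(s['wrist_torque'])"
```

```text
t 8.58 jug xyz [  1.1   0.6 178.5] rot [3.14  0.    1.513] F [-0.3 -0.5 -0.9] op 0.574 g 62.0 q [-0.1   0.34  1.79 -0.    1.02 -0.05]
[-0.01878904 -0.02552206  0.0439819 ]
```

It came free with no pull, so I lift to about 80 mm.

>>> {"name": "play_rows", "arguments": {"dp": [[0,0,-0.3],[0,0,-0.7],[0,0,-1.2],[0,0,-1.6],[0,0,-1.8]], "rot": [[0,0,0],[0,0,0],[0,0,0],[0,0,0],[0,0,0]]}}

```text
clock: 9.0
eef_pos: [576.0, -58.0, 251.6]
tcp_rot: [3.139, 0.0, 1.514]
contact_force: [-0.4, 0.3, -0.9]
opening: 0.576
grasp_force: 62.1
```

>>> {"name": "play_rows", "arguments": {"dp": [[0,0,0],[0,0,0],[0,0,0],[0,0,0],[0,0,0]], "rot": [[0,0,0],[0,0,0],[0,0,0],[0,0,0],[0,0,0]]}}

```text
clock: 9.42
eef_pos: [574.9, -57.8, 248.2]
tcp_rot: [-3.14, -0.0, 1.514]
contact_force: [-0.3, -0.5, -0.2]
opening: 0.574
grasp_force: 62.1
```

```bash
python3 -c "
from g import *
st()
a=grab('side');save(a,'s3.png',(210,90,370,210),5)"
```

```text
t 9.42 jug xyz [1.000e-01 1.000e+00 2.482e+02] rot [-3.14  -0.     1.514] F [-0.3 -0.5 -0.2] op 0.574 g 62.1 q [-0.1   0.26  1.72  0.    1.16 -0.05]
```

View pics/s3.png

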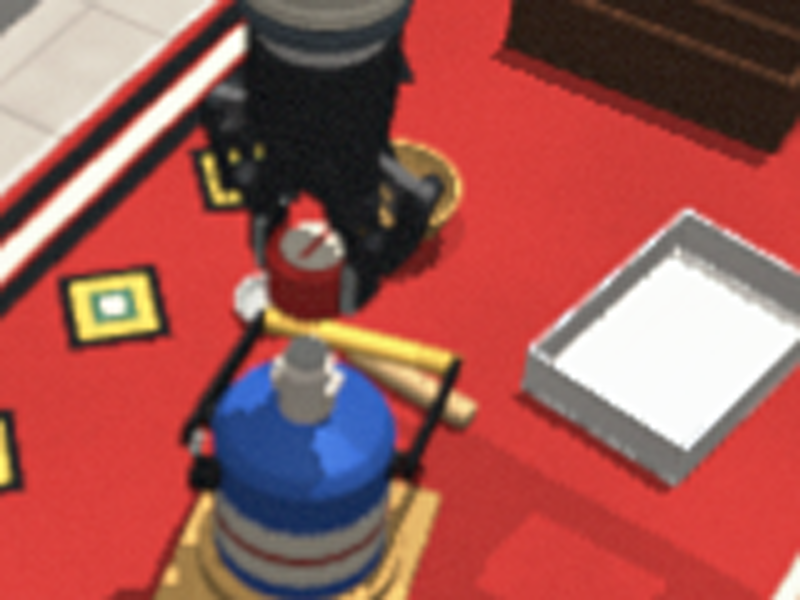

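The cap is held level at crop (305,270) above the bare neck at (305,380), and the handle is still seated. A short settle, then hand in.

>>> {"name": "play_rows", "arguments": {"dp": [[0,0,0],[0,0,0],[0,0,0],[0,0,0],[0,0,0]], "rot": [[0,0,0],[0,0,0],[0,0,0],[0,0,0],[0,0,0]]}}

```text
clock: 9.88
eef_pos: [575.4, -57.9, 249.3]
tcp_rot: [3.142, -0.0, 1.513]
contact_force: [-0.6, 0.2, -1.3]
opening: 0.578
grasp_force: 62.1
```

```bash
python3 -c "
from g import *
st();print(r.sign_off())"
```

```text
t 9.88 jug xyz [  0.6   0.8 249.3] rot [ 3.142 -0.     1.513] F [-0.6  0.2 -1.3] op 0.578 g 62.1 q [-0.1   0.26  1.72  0.    1.16 -0.05]
the job is handed in; nothing more can be done
None
```

I swung the handle down and seated it, then pressed, twisted and lifted off the red cap, and handed the job in at about 9.9 s with the cap held level about 8 cm above the open jug; no verdict was returned.

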